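# Sort table things and beauty things off the worktop

### The job

This end of the worktop is needed for cooking, so sort the mixed handful standing on it: pepper mill, salt shaker and green oil bottle go into the wooden cruet board, each in the round recess cut to its size (mill in the largest, shaker in the middle one, bottle in the smallest), and the balm jar and the nail varnish go into the white vanity tray, the jar in the round recess and the varnish in the square one. Set each down gently, upright on the floor of its recess, without dropping or tipping anything over, and leave the water glass and the cereal bowl where they are.

Things in the scene. Friction and masses are not known exactly. Their poses are not given: they have to be found in the camera images.
- pepper_mill: Tall turned dark-wood pepper mill, 160 mm high, standing upright, 0.18 kg. Foot 58 mm across; the round head (116 to 149 mm above the foot) is 50 mm across, with a 12 mm metal nut above it up to 160 mm. Origin: centre of its underside; z up along its axis. Can be gripped by the head; its head does not turn on the body.
- salt_shaker: Glass salt shaker with a grey rounded metal cap with holes, 90 mm high, 44 mm across, standing upright, 0.10 kg; the cap, from 66 mm up, is 34 mm across at most and narrows to the top. Can be gripped round the glass or at the cap. Origin: centre of its underside; z up.
- oil_bottle: Small dark green glass oil bottle without a cap, 92 mm high, 36 mm across the body (lower half), with a thin neck above, standing upright, 0.11 kg. Grip it round the body, about 36 mm above its foot. Origin: centre of its underside; z up.
- nail_varnish: Nail varnish bottle, 66 mm high: dark red glass body 26 x 26 mm and 34 mm high, black round cap 15 mm across from 34 to 66 mm; standing upright, 0.035 kg. Can be gripped by the cap with the fingertips above 36 mm. Origin: centre of its underside; x and y square to the body's sides, z up.
- balm_jar: Low round glass balm jar with pale contents and a copper-coloured lid, 62 mm across, 60 mm high with its lid (fixed on), standing upright, 0.15 kg. Origin: centre of its underside; z up.
- cruet_board: Fixed cruet board, mid-brown wood, dark edging, brass corners; 236 x 110 mm, 21 mm high. Origin: centre of underside; x along its length, z up. Three round recesses in a row on its x axis, 12 mm deep, floors 8 mm above the underside: 76 mm across at x = +65 mm (pepper mill), 60 mm at x = -13 mm (salt shaker), 50 mm at x = -78 mm (oil bottle).
- vanity_tray: Fixed white stoneware vanity tray, 166 x 106 mm, 21 mm high, brass rail on the rim up to 24 mm. Origin: centre of underside; x along its length, z up. Two recesses on its x axis, 12 mm deep, floors 8 mm above the underside: round, 78 mm across, at x = +30 mm (balm jar); square, 52 x 52 mm, sides along x and y, at x = -46 mm (nail varnish).
- water_glass: Bystander: clear water glass, 77 mm across, 89 mm high, upright. Origin: centre of its underside.
- cereal_bowl: Bystander: green cereal bowl, 140 mm across, 60 mm high. Origin: centre of its underside.

How it is judged (in metres and radians):
At the end, for the whole second after the job is handed in: All five stand upright (within 0.1 rad), at rest, each on the floor of its own recess as the goal says: underside's centre within 13 mm of the recess's centre along both tray axes (varnish 18 mm), and 4 to 11.5 mm above the tray's underside (x of pepper_mill in the frame of cruet_board between 0.052 and 0.078 m and y of pepper_mill in the frame of cruet_board between -0.013 and 0.013 m and z of pepper_mill in the frame of cruet_board between 0.004 and 0.0115 m and angle between each of pepper_mill, salt_shaker, oil_bottle, nail_varnish, balm_jar's own z axis and vertical below 0.1 rad and linear speed of each of pepper_mill, salt_shaker, oil_bottle, nail_varnish, balm_jar below 0.02 m/s and x of salt_shaker in the frame of cruet_board between -0.026 and 0 m and y of salt_shaker in the frame of cruet_board between -0.013 and 0.013 m and z of salt_shaker in the frame of cruet_board between 0.004 and 0.0115 m and x of oil_bottle in the frame of cruet_board between -0.091 and -0.065 m and y of oil_bottle in the frame of cruet_board between -0.013 and 0.013 m and z of oil_bottle in the frame of cruet_board between 0.004 and 0.0115 m and x of nail_varnish in the frame of vanity_tray between -0.064 and -0.028 m and y of nail_varnish in the frame of vanity_tray between -0.018 and 0.018 m and z of nail_varnish in the frame of vanity_tray between 0.004 and 0.0115 m and x of balm_jar in the frame of vanity_tray between 0.017 and 0.043 m and y of balm_jar in the frame of vanity_tray between -0.013 and 0.013 m and z of balm_jar in the frame of vanity_tray between 0.004 and 0.0115 m); the robot touches nothing.
It fails at once if the water glass or the bowl is shifted by more than 30 mm (distance of any of water_glass, cereal_bowl from where it was at the start of the episode above 0.03 m).
It fails at once if one of the five things is tipped over (60 degrees) (angle between any of pepper_mill, salt_shaker, oil_bottle, nail_varnish, balm_jar's own z axis and vertical above 1.05 rad).
It fails at once if a thing is dropped or thrown in: it moves faster than 0.45 m/s with its foot within 20 mm of the recess floor (a fall of 10 mm does so) ((linear speed of pepper_mill above 0.45 m/s and z of pepper_mill in the frame of cruet_board below 0.028 m and horizontal distance between pepper_mill and cruet_board below 0.115 m) or (linear speed of salt_shaker above 0.45 m/s and z of salt_shaker in the frame of cruet_board below 0.028 m and horizontal distance between salt_shaker and cruet_board below 0.115 m) or (linear speed of oil_bottle above 0.45 m/s and z of oil_bottle in the frame of cruet_board below 0.028 m and horizontal distance between oil_bottle and cruet_board below 0.115 m) or (linear speed of nail_varnish above 0.45 m/s and z of nail_varnish in the frame of vanity_tray below 0.028 m and horizontal distance between nail_varnish and vanity_tray below 0.115 m) or (linear speed of balm_jar above 0.45 m/s and z of balm_jar in the frame of vanity_tray below 0.028 m and horizontal distance between balm_jar and vanity_tray below 0.115 m)).
It also fails if it takes over 115 s, if anything falls off the work surface, if the arm or the gripper's body presses on something with over 40 N, if the wrist force passes 120 N, or if a joint passes its speed limit or range.

### The arm

A 7-joint arm with a two-finger parallel gripper is mounted at the origin on the work surface; the furniture and walls round the work are solid. World frame = base frame: x ahead of the robot, y to its left, z up, the work surface at z = 0. Lengths are in mm, angles in rad, forces in N, time in s.
With the tool pointing down it reaches from about 425 to 925 mm from the base axis. Payload 6.8 kg.
Tool frame: the origin (TCP) lies on the centre line of the jaws, within the pads' length; the fingertips stand 19 mm ahead of it and the grasp point (between the pads) is the TCP (bot.finger_overhang is the distance from the TCP to the fingertips, in mm); z points along the fingers, y is the line along which they close (so a half turn about z gives the same grasp; the last joint's range is limited). The gripper opens to 88 mm and grips with 3 to 60 N. Pads are 20 mm wide; open, the fingers measure 115 mm over their backs; the gripper's body (75 mm by 178 mm) begins 61 mm behind the grasp point.
Start: joints at [1.059, 0.477, 0.022, 1.555, -0.011, 1.109, -0.083], TCP at [265.228, -620.726, 241.664] pointing down, gripper open.
Joint ranges: [-2.96, 2.96], [-0.34, 2.1], [-1.41, 1.46], [0.24, 2.44], [-1.37, 4.51], [0.17, 1.92], [-2.96, 2.96]. Speed limits (rad/s): [2.39, 2.39, 3.14, 3.14, 3.14, 3.14, 3.14].

### API

Orientations are given as a unit quaternion [w, x, y, z].
In Python, from bench import bot, jaws, eyes, current_clock, current_joint_pos, current_qvel, current_effort, current_eef_pos, current_orientation, current_ft_force, current_ft_torque, current_width, current_gripper_force gives the robot as it stands. Calls block until the motion is done:
- bot.move_to(position, orientation): joint-space move of the TCP to a pose.
- bot.servo_line(position, rate=150, frame=None, stop_force=None): straight line of the TCP; frame=None keeps the orientation; rate is the mean speed in mm/s. With stop_force (N) it stops when the force on the tool has changed by that much, and returns True; else False.
- bot.goto_joints(angles): joint-space move.
- jaws.command_gripper(opening, squeeze=None): finger opening in mm; squeeze is the grip in N (None keeps the last); returns when the fingers have stopped.
- bot.pause(seconds).
- bot.solve_ik(position, orientation): joint angles nearest the present ones, or None.
- eyes.grab_frame(name): name is "scene" or "side" or "wrist"; returns the picture (384x512x3 uint8, red, green, blue); there is no depth.
- eyes.camera_info(name): a dict with "camera_matrix" (3x3 intrinsics, pixels), "k1" (the pictures are not rectified: a ray, as slopes to the right and down, at radius r is drawn at 1 + k1 r^2 times it, then the intrinsics apply), "R" (3x3) and "t" (3): a world point X has camera coordinates R X + t. Camera axes: x right, y down, z forward; pixel columns grow to the right and rows downward; lengths in mm; the calibration is good to about 2 mm. A picture is of the moment at which its call begins: read the wrist's pose just before it. camera_info takes no time and is no camera call; for the wrist camera it gives the pose at the moment of the call.
A pose or a line that the arm cannot do raises bot.PlanningError and nothing moves.
- bot.finish_job(): hands the job in; it is judged then, once.
Readings, each from a call of its own:
- current_clock(): time.
- current_joint_pos(): joint angles.
- current_qvel(): joint speeds.
- current_effort(): joint torques, N m.
- current_eef_pos(): TCP position.
- current_orientation(): TCP orientation.
- current_ft_force(): force on the tool from outside, world axes, zero at the start.
- current_ft_torque(): the same for the moment, N m.
- current_width(): finger opening in mm.
- current_gripper_force(): force on a finger pad.
Only numpy, scipy, OpenCV 4.12 (cv2) and the standard library are available. Lean on these libraries where they do the work, as an engineer would, in place of code of your own. Each camera call takes 0.05 s, during which the arm holds its last target. There are 200 camera calls.

## Working session

There is one attempt and no reset: what is moved stays moved. The work goes in short steps, each a Python script; the robot and the scene stay as the last script left them, time stands still between calls to the robot, and variables do not carry over. Pictures are saved under pics/ and viewed, at most 14 in all, crops included, and the job is handed in when it is done.

```bash
ls; mkdir -p pics; python3 - <<'E'
from bench import *
import cv2,numpy as np
for n in ["scene","side","wrist"]:
    i=eyes.camera_info(n); im=eyes.grab_frame(n)
    cv2.imwrite(f"pics/{n}0.png",cv2.resize(im[:,:,::-1],None,fx=1.5,fy=1.5,interpolation=cv2.INTER_CUBIC))
    R=np.array(i["R"]);print(n,i["camera_matrix"],i["k1"],R,-R.T@np.array(i["t"]))
print(current_clock(),current_orientation(),bot.finger_overhang)
E
```

```text
pics
scene [[420.03707741   0.         250.25593086]
 [  0.         420.03707741 199.69595945]
 [  0.           0.           1.        ]] 0.029289918128664764 [[ 0.47763737  0.8783705   0.0181054 ]
 [ 0.42094767 -0.21071572 -0.8822709 ]
 [-0.77114564  0.42902698 -0.47039371]] [1552.83065775 -709.7597831   717.59455861]
side [[462.65229571   0.         255.35511792]
 [  0.         462.65229571 187.28859419]
 [  0.           0.           1.        ]] -0.16897837084474931 [[-0.10026859 -0.99469969  0.02277578]
 [-0.50165465  0.03077318 -0.86452046]
 [ 0.85923735 -0.09810983 -0.50208131]] [-918.92595593   89.04121735  826.25164987]
wrist [[328.00636031   0.         253.42145551]
 [  0.         328.00636031 187.72446163]
 [  0.           0.           1.        ]] -0.06346602839847465 [[ 0.39159515 -0.92013658 -0.00137838]
 [-0.8841894  -0.3767104   0.27622162]
 [-0.25468087 -0.1069483  -0.96109298]] [ 334.55172285 -590.75371351  384.1741937 ]
0.15 [-6.93073307e-04  9.79684827e-01  2.00542061e-01 -2.02073628e-04] 19.0
```

View pics/scene0.png

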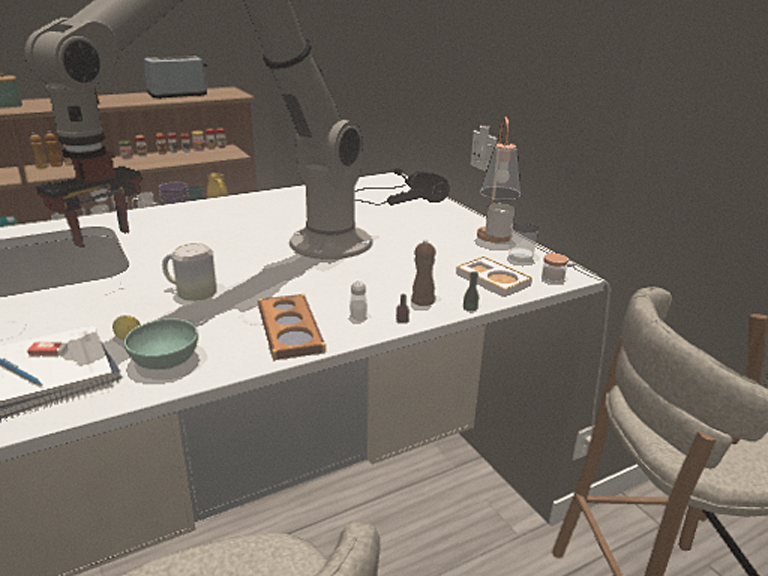

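View pics/side0.png

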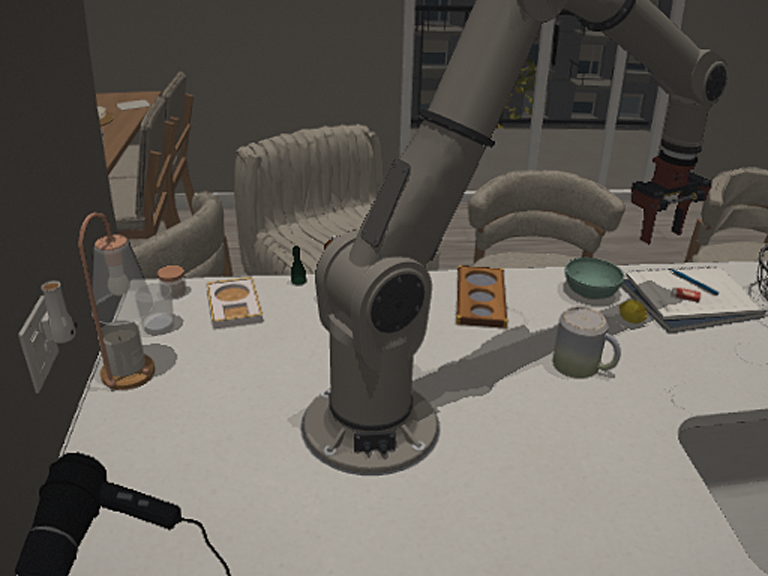

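The scene view (1.5x) shows, left to right: bowl (162,345), cruet board (291,325), shaker (358,300), varnish (403,308), mill (424,275), bottle (471,292), tray (494,275), jar (555,267) and glass (522,245). The side view shows the jar between the glass and the table edge. I'll get rough positions first, then look from above with the wrist camera.

```bash
cat > h.py <<'E'
from bench import *
import cv2,numpy as np
def info(n):
    i=eyes.camera_info(n);return {k:np.array(i[k]) for k in ("camera_matrix","k1","R","t")}
def ray2world(i,uv,z):
    uv=np.atleast_2d(np.array(uv,float));d=np.array([float(i["k1"]),0,0,0,0])
    p=cv2.undistortPoints(uv[:,None],i["camera_matrix"],d)[:,0]
    C=-i["R"].T@i["t"];D=np.c_[p,np.ones(len(p))]@i["R"]
    return C+D*((z-C[2])/D[:,2])[:,None]
def quat(yaw):  # tool down, y axis (closing) rotated: x axis at angle yaw in world
    return [0,np.cos(yaw/2),np.sin(yaw/2),0]
def closing(a): # closing direction at angle a in world; tool y = (sin yaw,-cos yaw)
    return quat(a+np.pi/2)
E
python3 - <<'E'
from h import *
i=info("scene")
P=dict(mill=(424,300),shaker=(358,316),varn=(403,318),bottle=(471,306),jar=(555,277),glass=(522,258),bowl=(162,360),tray=(494,276),board=(291,327))
for k,v in P.items(): print(k,ray2world(i,np.array(v)/1.5,10 if k in("tray","board") else 0).round()[0,:2])
# wrist camera offset in tool frame
from scipy.spatial.transform import Rotation as Ro
q=current_orientation();T=Ro.from_quat([*q[1:],q[0]]).as_matrix();w=info("wrist")
print(T.round(2),T.T@(-w["R"].T@w["t"]-current_eef_pos()),T.T@w["R"].T)
for y in(-100,0,100,200,300):
  for x in (450,500,550,600): 
    r=[bot.solve_ik([x,y,z],quat(np.arctan2(y,x)+a)) is not None for z in(300,400,500) for a in (0,np.pi)]
    print(x,y,r)
E
```

```text
mill [431.  49.]
shaker [ 429. -130.]
varn [484. -42.]
bottle [507. 133.]
jar [477. 426.]
glass [343. 428.]
bowl [ 411. -566.]
tray [417. 272.]
board [ 422. -291.]
[[ 0.92  0.39 -0.  ]
 [ 0.39 -0.92  0.  ]
 [-0.   -0.   -1.  ]] [ 7.55292760e+01 -3.17858779e-02 -1.43424915e+02] [[-1.46292927e-03 -9.61131555e-01 -2.76086932e-01]
 [ 9.99998885e-01 -1.48897524e-03 -1.15277274e-04]
 [-3.00289981e-04 -2.76086792e-01  9.61132661e-01]]
450 -100 [True, True, True, True, True, True]
500 -100 [True, True, True, True, True, True]
550 -100 [True, True, True, True, True, True]
600 -100 [True, True, True, True, True, True]
450 0 [True, True, True, True, True, True]
500 0 [True, True, True, True, True, True]
550 0 [True, True, True, True, True, True]
600 0 [True, True, True, True, True, True]
450 100 [True, True, True, True, True, True]
500 100 [True, True, True, True, True, True]
550 100 [True, True, True, True, True, True]
600 100 [True, True, True, True, True, True]
450 200 [True, True, True, True, True, True]
500 200 [True, True, True, True, True, True]
550 200 [True, True, True, True, True, True]
600 200 [True, True, True, True, True, True]
450 300 [True, True, True, True, True, True]
500 300 [True, True, True, True, True, True]
550 300 [True, True, True, True, True, True]
600 300 [True, True, True, True, True, True]
```

```bash
python3 - <<'E'
from h import *
import pickle
S={}
for n,(az,r) in enumerate([(-25,490),(5,490),(36,500)]):
    a=np.radians(az); bot.move_to([r*np.cos(a),r*np.sin(a),300],quat(a)); bot.pause(.3)
    i=info("wrist"); im=eyes.grab_frame("wrist"); S[n]=i
    cv2.imwrite(f"pics/w{n}.png",cv2.resize(im[:,:,::-1],None,fx=1.5,fy=1.5,interpolation=cv2.INTER_CUBIC))
pickle.dump(S,open("w.pkl","wb"))
print(current_clock(),current_joint_pos())
E
```

```text
4.8917 [-0.21839156  0.18125047 -0.59892071  1.86042472  0.11260812  1.13348446
 -1.80157861]
```

View pics/w0.png

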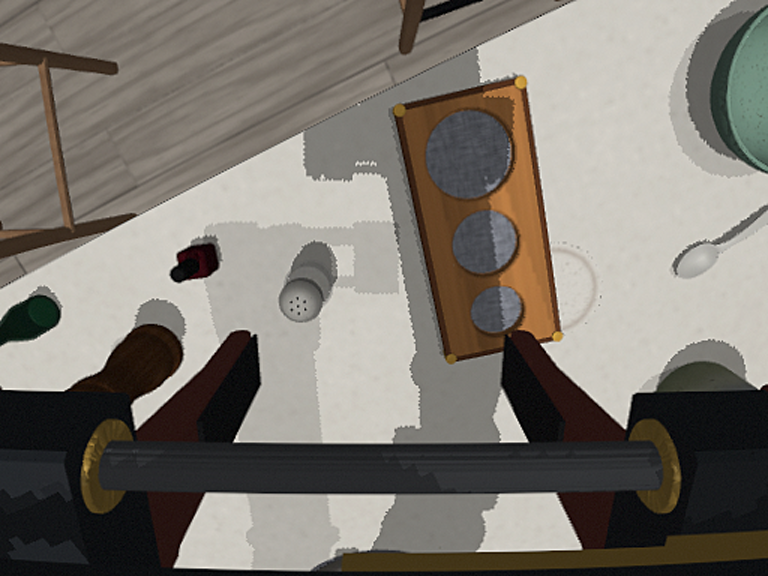

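View pics/w1.png

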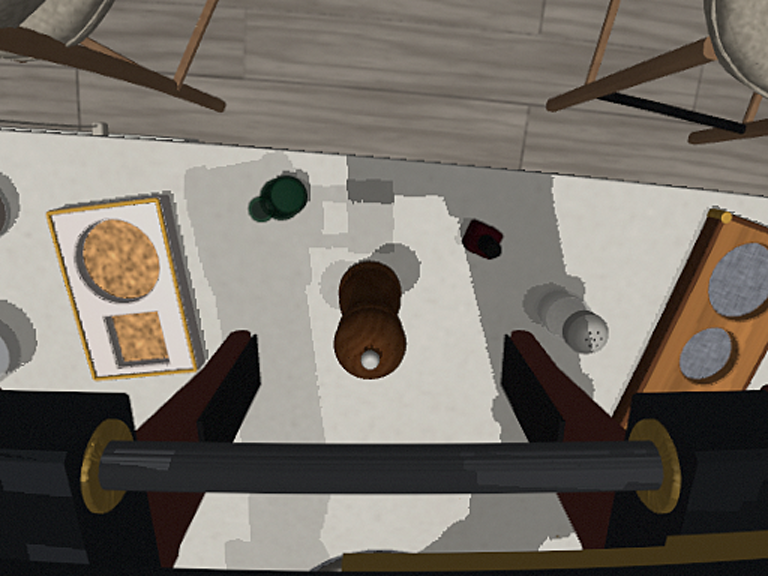

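View pics/w2.png

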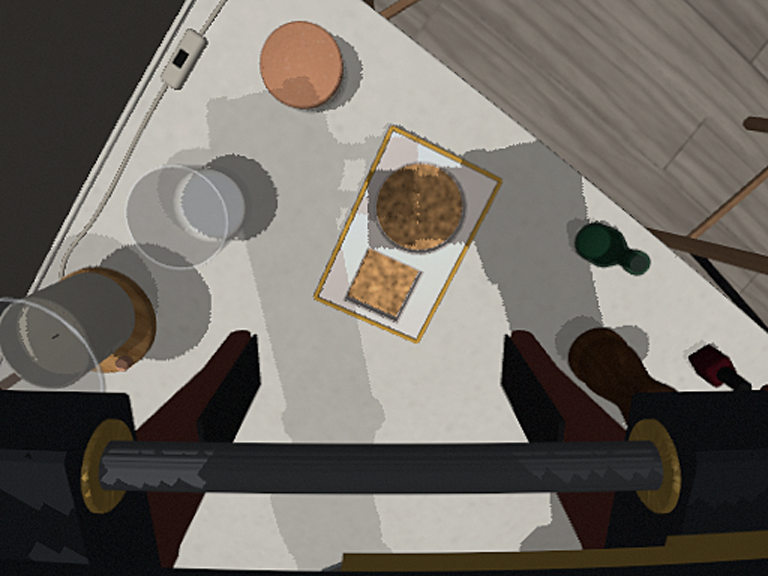

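w0: board recess centres are at (469,153), (485,242) and (497,309), with the corner brasses, the shaker cap at (300,300) and the varnish cap at (180,272). w1: mill nut (370,360), bottle neck (260,209), varnish cap (490,245), shaker cap (586,331). w2: tray corners, round recess (421,207), square recess (384,284), jar lid (302,64), glass rim (177,217), bottle neck (637,261), with a candle lamp at the left. Next I compute positions from these.

```bash
python3 - <<'E'
from h import *
import pickle
S=pickle.load(open("w.pkl","rb"))
def g(n,l,z): return ray2world(S[n],np.array(l)/1.5-1/6,z)[:,:2].round(1).tolist()
print("board rec",g(0,[(469,153),(485,242),(497,309)],21))
print("board cor",g(0,[(399,110),(521,82),(451,360),(557,337)],21))
print("tray cor",g(2,[(394,126),(501,180),(315,297),(418,342)],24), "w1",g(1,[(50,212),(160,196),(95,379),(200,369)],24))
print("tray rec",g(2,[(421,207),(384,284)],21))
print("mill",g(1,[(370,360)],160),g(1,[(370,343)],133))
print("mill foot w2/w0",g(2,[(602,362)],25),g(0,[(152,352)],25))
print("shaker",g(0,[(300,300)],84),g(1,[(586,331)],84))
print("bottle neck",g(1,[(260,209)],92),g(2,[(637,261)],92),"body",g(1,[(285,196)],30),g(2,[(599,244)],30))
print("varn cap",g(0,[(180,272)],66),g(1,[(490,246)],66),g(2,[(741,384)],66))
print("varn body",g(1,[(471,220),(503,233),(465,245)],34))
print("jar",g(2,[(302,64)],58)); print("glass",g(2,[(177,217)],89), g(2,[(205,202)],3))
print("bowl", g(0,[(712,90)],60)); print("candle",g(2,[(80,325)],60),g(2,[(51,345)],150))
i=info("scene");print("jar scene", ray2world(i,np.array([[555,258]])/1.5,58))
E
python3 - <<'E'
import cv2,numpy as np
a=cv2.imread('pics/w1.png')[160:310,200:540]
b=cv2.imread('pics/w0.png')[200:340,140:360]
a=cv2.resize(a,None,fx=2.3,fy=2.3);b=cv2.resize(b,(500,int(140*500/220)))
c=np.zeros((a.shape[0]+250,782,3),np.uint8);c[:a.shape[0]]=a[:,:782]
b=cv2.resize(b,(392,250));c[a.shape[0]:,:392]=b
cv2.imwrite('pics/crop1.png',c);print(c.shape)
E
```

```text
board rec [[472.5, -302.7], [396.5, -286.4], [334.2, -273.3]]
board cor [[528.4, -263.9], [506.9, -363.0], [305.3, -215.7], [284.3, -314.3]]
tray cor [[482.7, 335.2], [500.5, 236.5], [322.9, 305.9], [342.2, 204.9]] w1 [[482.8, 332.5], [503.9, 232.4], [323.2, 304.3], [343.8, 200.5]]
tray rec [[442.5, 277.0], [368.2, 262.4]]
mill [[430.9, 43.4]] [[430.8, 43.9]]
mill foot w2/w0 [[427.3, 51.3]] [[432.5, 34.3]]
shaker [[432.0, -133.6]] [[433.8, -126.4]]
bottle neck [[509.8, 129.9]] [[509.8, 132.0]] body [[512.9, 123.6]] [[508.5, 134.0]]
varn cap [[489.9, -51.6]] [[491.8, -44.4]] [[489.0, -40.7]]
varn body [[506.4, -33.1], [497.8, -61.7], [484.7, -30.8]]
jar [[477.6, 416.1]]
glass [[336.9, 427.0]] [[332.2, 434.6]]
bowl [[442.9, -484.4]]
candle [[196.0, 458.3]] [[234.3, 440.2]]
jar scene [[478.91404304 412.2023456   58.        ]]
(595, 782, 3)
```

View pics/crop1.png

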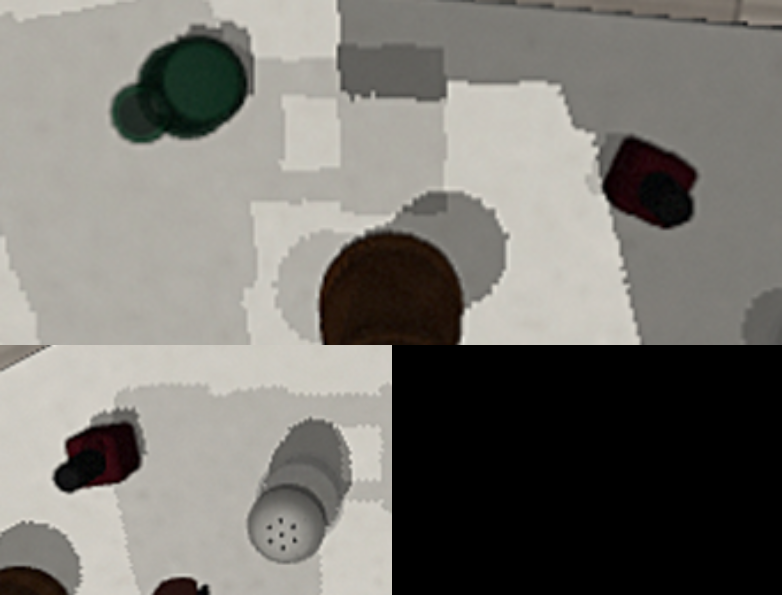

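```bash
cat > fit.py <<'E'
from h import *
import pickle
from scipy.optimize import least_squares
from scipy.spatial.transform import Rotation as Ro
S=pickle.load(open("w.pkl","rb"))
# point: (z, {view:px})
O={"mill":(160,{1:(370,360)}),"millh":(133,{1:(370,343)}),"shaker":(86,{0:(300,301),1:(588,331)}),
"neck":(92,{1:(260,209),2:(637,261)}),"body":(36,{1:(284,197),2:(599,244)}),
"varn":(66,{0:(179,273),1:(490,246),2:(741,384)}),"vbody":(34,{0:(205,258),1:(484,238)}),
"jar":(58,{2:(302,64)}),"glass":(89,{2:(177,217)}),
"t0":(24,{2:(394,126),1:(50,212)}),"t1":(24,{2:(501,180),1:(160,196)}),"t2":(24,{2:(315,297),1:(95,379)}),"t3":(24,{2:(418,342),1:(200,369)}),
"b0":(21,{0:(399,110),1:(727,217)}),"r0":(21,{0:(469,153)}),"r1":(21,{0:(485,242),1:(708,354)}),"r2":(21,{0:(497,309)}),
"q0":(21,{2:(421,207),1:(119,260)}),"q1":(21,{2:(384,284),1:(140,339)})}
N=list(O)
def proj(i,X,p):
    c=Ro.from_rotvec(p[:3]).apply(i["R"]@X+i["t"])+p[3:6]
    s=c[:2]/c[2];s=s*(1+(float(i["k1"]))*(s@s));K=i["camera_matrix"]
    return s*K[0,0]*(1+p[6])+K[:2,2]
sg=np.array([.015]*3+[3]*3+[.01])
def res(v,full=False):
    p=v[:7]*sg;P={n:v[7+2*k:9+2*k] for k,n in enumerate(N)};r=list(v[:7]);d={}
    for n,(z,o) in O.items():
        for w,uv in o.items():
            e=(proj(S[w],np.array([*P[n],z]),p)-(np.array(uv)/1.5-1/6));d[n,w]=e;r+=list(e/1.)
    L=lambda a,b,l:r.append((np.linalg.norm(P[a]-P[b])-l)/1.5)
    L("r0","r2",143);L("r0","r1",78);L("q0","q1",76);L("t0","t2",163);L("t1","t3",163);L("t0","t1",103);L("t2","t3",103)
    r+=list((P["mill"]-P["millh"])/2)
    return d if full else np.array(r)
v0=np.r_[np.zeros(7),[x for n in N for x in ray2world(S[list(O[n][1])[0]],np.array(list(O[n][1].values())[0])/1.5,O[n][0])[0,:2]]]
s=least_squares(res,v0,loss="soft_l1")
print("p",(s.x[:7]*sg).round(4))
for k,n in enumerate(N): print(n,s.x[7+2*k:9+2*k].round(1),{w:e.round(1).tolist() for (m,w),e in res(s.x,True).items() if m==n})
E
python3 fit.py
```

```text
p [ 4.4000e-03 -2.0000e-04 -1.1000e-03 -1.4000e-02 -2.9012e+00  1.3714e+00
 -7.0000e-04]
mill [425.9  43.1] {1: [-0.1, -0.0]}
millh [425.9  43.4] {1: [0.1, 0.0]}
shaker [ 428.4 -130.2] {0: [-1.2, -0.1], 1: [0.8, 0.9]}
neck [506.2 129.2] {1: [0.8, -0.4], 2: [-1.3, -0.1]}
body [507.8 127.6] {1: [-3.4, 0.2], 2: [4.5, 0.5]}
varn [486.2 -46.5] {0: [-0.8, 0.1], 1: [0.7, 0.9], 2: [0.2, -0.4]}
vbody [487.6 -53.5] {0: [-4.6, 0.5], 1: [4.8, 0.3]}
jar [474.6 414. ] {2: [0.0, -0.0]}
glass [333.  425.3] {2: [0.0, 0.0]}
t0 [478.9 333.4] {2: [-0.8, 0.0], 1: [0.2, -0.3]}
t1 [498.3 232.9] {2: [0.7, -0.4], 1: [0.1, 1.1]}
t2 [318.5 303.7] {2: [-0.3, -0.1], 1: [1.4, -0.5]}
t3 [338.  201.7] {2: [-0.1, -0.2], 1: [-0.3, 0.1]}
b0 [ 524.  -264.2] {0: [1.5, -0.1], 1: [-2.2, -0.6]}
r0 [ 468.3 -301.4] {0: [0.0, 0.0]}
r1 [ 391.7 -285.5] {0: [0.4, -0.0], 1: [-0.3, -0.5]}
r2 [ 328.7 -271.8] {0: [0.0, 0.2]}
q0 [438.7 274.2] {2: [-0.2, 0.1], 1: [0.2, -0.0]}
q1 [363.8 259.3] {2: [-0.2, 0.2], 1: [0.0, -0.7]}
```

```bash
cat >> h.py <<'E'
rad=np.radians
#        pick xy, grip height, place xy, squeeze, width, pick closing angle, place closing angle
J={"shaker":((428.4,-130.2),44,(391.7,-285.5),20,44),
   "bottle":((506.2,129.2),37,(329.5,-271.8),20,36),
   "mill":((425.9,43.2),132,(468.3,-301.4),25,50),
   "varn":((486.2,-46.5),57,(363.8,259.3),10,15),
   "jar":((474.6,414.0),38,(438.7,274.2),25,62)}
A={"shaker":(-17,78),"bottle":(10,78),"mill":(0,78),"varn":(-5,101),"jar":(20,101)}
FLOOR=8
def best(xy,z,zt,deg):
    for d in (deg,deg+180):
        q=closing(rad(d))
        if bot.solve_ik([*xy,z],q) is not None and bot.solve_ik([*xy,zt],q) is not None:
            return q
def pick(n,top):
    xy,h,_,f,w=J[n];q=best(xy,h,top,A[n][0])
    jaws.command_gripper(88 if w>25 else 60)
    bot.move_to([*xy,max(top,current_eef_pos()[2]) if False else top],q)
    bot.servo_line([*xy,h+50],200);hit=bot.servo_line([*xy,h],80,stop_force=8)
    jaws.command_gripper(max(w-12,0),f);print(n,"hit",hit,"width",current_width(),"F",current_gripper_force(),current_eef_pos())
def lift(n,top):
    bot.servo_line([*current_eef_pos()[:2],J[n][1]+20],60);bot.servo_line([*current_eef_pos()[:2],top],200)
    print("lifted width",current_width(),current_gripper_force(),current_clock())
def place(n,top,opening):
    _,h,xy,f,w=J[n];q=best(xy,h+FLOOR,top,A[n][1])
    bot.move_to([*xy,top],q);bot.servo_line([*xy,h+FLOOR+22],150);bot.pause(.2)
    hit=bot.servo_line([*xy,h+FLOOR-1.5],20,stop_force=3)
    print("place",hit,current_eef_pos(),current_ft_force(),current_width());return hit
def release(n,top,opening):
    jaws.command_gripper(opening);p=current_eef_pos()
    bot.servo_line([*p[:2],p[2]+40],70);bot.servo_line([*p[:2],top],200);print("done",n,current_clock())
E
python3 - <<'E'
from h import *
for n,(p,h,t,f,w) in J.items():
    top=260 if n=="mill" else 230
    print(n,np.hypot(*p).round(),np.hypot(*t).round(),[best(p,h,top,A[n][0]) is not None,best(t,h+8,top,A[n][1]) is not None])
pick("shaker",200);lift("shaker",160)
print(current_ft_force())
E
```

```text
shaker 448.0 485.0 [True, True]
bottle 522.0 427.0 [True, True]
mill 428.0 557.0 [True, True]
varn 488.0 447.0 [True, True]
jar 630.0 517.0 [True, True]
shaker hit False width 41.72906692532477 F 20.000249391887337 [ 428.32273193 -130.21604044   43.99777794]
lifted width 41.801447899640955 19.999697324819863 10.075
[-0.45157706  0.45745032 -1.12624331]
```

```bash
python3 - <<'E'
from h import *
im=eyes.grab_frame("wrist");im2=eyes.grab_frame("scene")
a=cv2.resize(im[130:384,100:420,::-1],(400,318),interpolation=cv2.INTER_CUBIC)
b=cv2.resize(im2[130:258,150:311,::-1],(400,318),interpolation=cv2.INTER_CUBIC)
cv2.imwrite("pics/g1.png",np.hstack([a,b]))
E
```

```text
(no output)
```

View pics/g1.png

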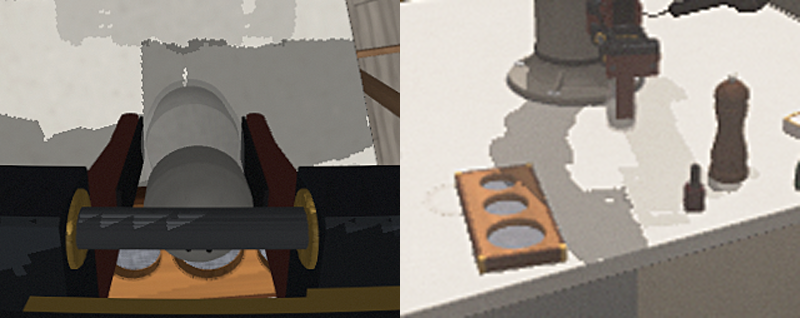

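The shaker is held upright and centred between the pads, with its cap centre at about (199,205) in the left crop. I'll place it now.

```bash
python3 - <<'E'
from h import *
hit=place("shaker",160,0)
release("shaker",230,62)
im=eyes.grab_frame("scene")
cv2.imwrite("pics/p1.png",cv2.resize(im[180:250,150:260,::-1],None,fx=5,fy=5,interpolation=cv2.INTER_CUBIC))
E
```

```text
place True [ 391.57104773 -285.41075435   51.93089275] [-0.43989697  0.16083741  4.00223153] 41.623738996862386
done shaker 15.875
```

View pics/p1.png

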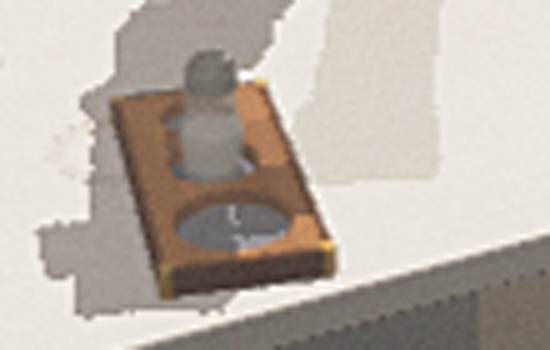

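The shaker stands upright in the middle recess. Floor contact came at 51.9 mm, as expected. Next is the bottle.

```bash
python3 - <<'E'
from h import *
pick("bottle",240);lift("bottle",230)
if current_width()>30:
    if place("bottle",230,0): release("bottle",240,56)
E
```

```text
bottle hit False width 34.214465429461164 F 19.99134669531486 [506.40087553 129.25690948  37.07968006]
lifted width 34.27395467367677 19.97758469558903 22.45
place True [ 329.43445999 -271.70229982   44.93717155] [-0.29163724  0.25188444  5.80587236] 34.03867669340312
done bottle 29.025
```

Contact was again at floor height (44.9 against 45 expected). Next is the mill, then a look at the board.

```bash
python3 - <<'E'
from h import *
pick("mill",240);lift("mill",265)
if current_width()>40:
    if place("mill",265,0): release("mill",260,72)
im=eyes.grab_frame("scene")
cv2.imwrite("pics/p2.png",cv2.resize(im[150:250,140:270,::-1],None,fx=5,fy=5,interpolation=cv2.INTER_CUBIC))
E
```

```text
mill hit False width 47.37875615463229 F 24.98817680164393 [426.17762661  43.19878187 132.11948726]
lifted width 47.309501620617965 24.981340599322266 34.7417
place True [ 468.39049601 -301.248013    140.04213864] [-0.31377749  0.16992625  5.24839979] 47.28514312918184
done mill 40.3417
```

View pics/p2.png

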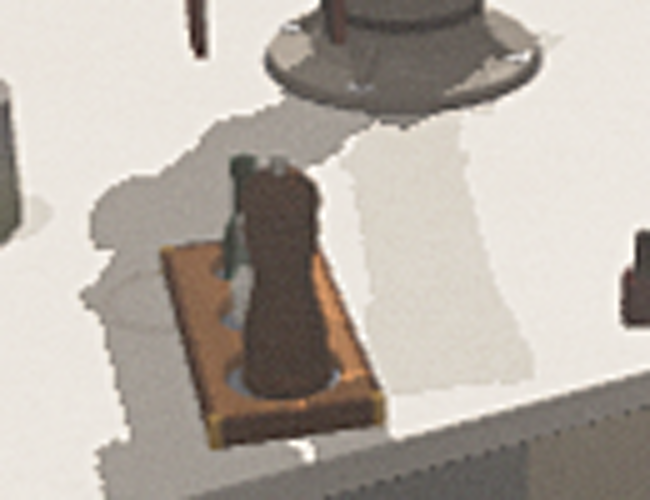

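All three stand upright in the board, with the mill in the big recess at (290,380). Next are the varnish and the jar.

```bash
python3 - <<'E'
from h import *
pick("varn",200);lift("varn",180)
if current_width()>8:
    if place("varn",180,0): release("varn",180,45)
E
```

```text
varn hit False width 14.300897026951592 F 9.99748706817627 [486.2020622  -46.5305988   56.99429972]
lifted width 14.702473595547872 9.997207671403885 45.7833
place True [363.91240099 259.23647594  64.75395318] [ 0.27279852 -0.6762161   4.05196397] 14.555333547188633
done varn 50.9333
```

```bash
python3 - <<'E'
from h import *
import pickle
xy,h=J["jar"][:2];q=best(xy,h,240,A["jar"][0])
jaws.command_gripper(88);bot.move_to([*xy,240],q);bot.pause(.2)
i=info("wrist");im=eyes.grab_frame("wrist");pickle.dump(i,open("w3.pkl","wb"))
cv2.imwrite("pics/w3.png",cv2.resize(im[:,:,::-1],None,fx=1.5,fy=1.5,interpolation=cv2.INTER_CUBIC));print(current_clock())
E
```

```text
53.2333
```

View pics/w3.png

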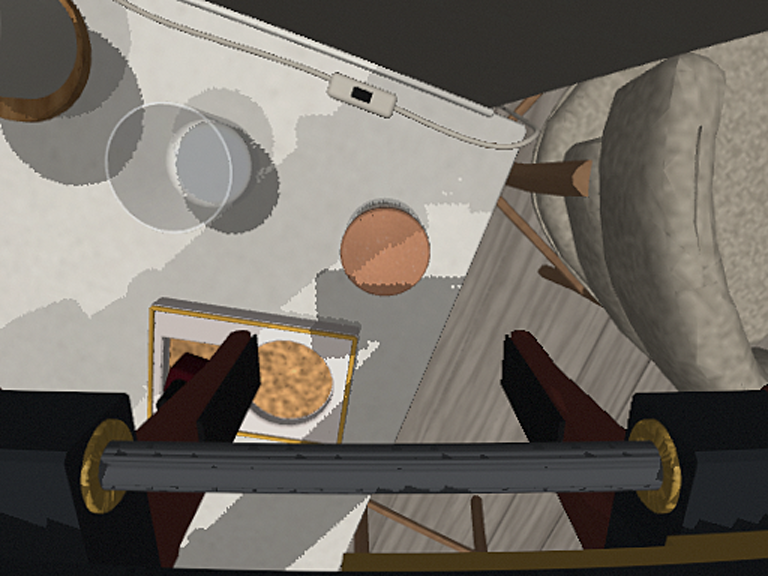

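The lid centre is at (386,251), and the varnish stands in the square recess at about (188,372).

```bash
python3 - <<'E'
from h import *
import pickle
from scipy.spatial.transform import Rotation as Ro
i=pickle.load(open("w3.pkl","rb"));r=Ro.from_rotvec([.0044,-.0002,-.0011]).as_matrix()
uv=np.array([[386,251],[291,382]])/1.5-1/6
print(ray2world(i,uv[:1],58),ray2world(i,uv[1:],21))
i["R"]=r@i["R"];i["t"]=r@i["t"]+[0,-2.9,1.37]
p=ray2world(i,uv[:1],59)[0];print(p,ray2world(i,uv[1:],21))
a=(p[:2]+[474.6,414])/2 if np.linalg.norm(p[:2]-[474.6,414])<8 else None
assert a is not None
J["jar"]=(tuple(a),)+J["jar"][1:]
pick("jar",240);lift("jar",150)
if current_width()>50:
    if place("jar",150,0): release("jar",220,84)
w=eyes.grab_frame("scene");cv2.imwrite("pics/p3.png",cv2.resize(w[150:220,280:390,::-1],None,fx=5,fy=5,interpolation=cv2.INTER_CUBIC))
E
```

```text
[[476.65634834 418.04624853  58.        ]] [[444.38491905 281.26399954  21.        ]]
[478.16939921 414.1695441   59.        ] [[445.67521292 275.91669122  21.        ]]
jar hit False width 60.779918753827175 F 25.015791202895343 [476.58377249 414.1978774   38.31741848]
lifted width 60.86022747721858 25.013231605407782 57.0167
place True [438.60945577 274.20559313  46.23896501] [-1.00012462 -0.74080366  5.09553788] 60.80494291839933
done jar 62.2833
```

View pics/p3.png

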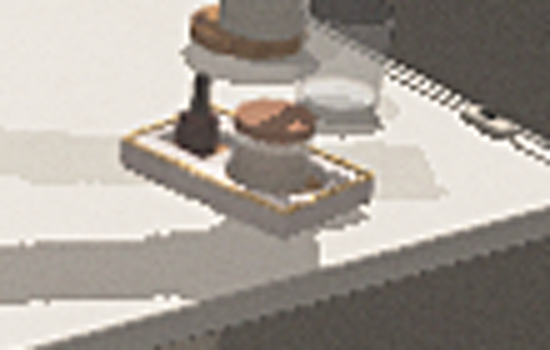

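The jar and varnish both stand upright in their recesses, and all five contact heights matched the recess floors. I'm handing in.

```bash
python3 - <<'E'
from h import *
print(bot.finish_job(),current_clock())
E
```

```text
the job is handed in; nothing more can be done
the job is handed in; nothing more can be done
```

The job is handed in at about 62 s of the 115 s: all five items were set down upright, each making contact at its recess-floor height, and the glass and bowl were never touched; no verdict was returned.

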